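Draw the steam cabinet's roof vent shut with the hook pole

TASK

The steam cabinet is hot, so keep the gripper and arm off it: pick up the hook pole, put its hook through the ring eye on the open roof vent flap, and draw the flap down with the hook in the ring until it is fully home in its catch. Then unhook the pole and lay it centred across both saddles of its steel rest, without disturbing the bottle, cup, shaker and timer standing about.

Things in the scene. Friction and masses are not known exactly. Their poses are not given: they have to be found in the camera images.
- warmer: Fixed steel steam cabinet, 200 (x) x 220 (y) x 180 mm high; origin: centre of its underside; x from its glass-door front to its rear, y left seen from the front, z up. Vent collar on the roof rises to 205 mm. Door handle juts to x = -128 mm (y -60, z 60 to 136). Brass valve on the roof at (55, -92), top 218 mm. Hot: gripper and arm must not touch it or its flap.
- flap (a joint): Angle (rad) of the aluminium vent flap, 103 mm from hinge to free edge, 142 wide: 0 shut and level, grows as the front edge swings up and back, 1.57 upright, limit 1.85; starts at 1.0 to 1.8. Stiff hinge: stays where left, about 1 N at the ring moves it. In the last 0.12 rad a spring roller catch resists (up to 1.5 N in all), then snaps over: under 0.03 is home, 0.06 to 0.12 is ajar.
- eye (a point): Centre of the brass ring eye in the middle of the flap's free edge, 118 mm from the hinge line. Clear hole 28 mm across, wire 6 mm thick, 40 mm across outside. Turns with the flap: y = axis of the ring, parallel to the hinge line; x points from the ring to the hinge. So a finger enters the ring sideways, along y.
- flap_hinge (a point): Middle of the flap's hinge line, fixed at (55, 0, 207) mm in the cabinet's frame, axes as the cabinet's. At flap angle q the eye lies at 118 mm x (-cos q, 0, sin q) from here. The black catch housing on the roof's front edge spans x -144 to -126, y -67 to -43 mm from here, top 1 mm below the hinge line.
- pole_grip (a point): Grasp point of the loose hook pole: on its axis, near its balance point, 12 mm above the worktop as it lies flat. x along the pole to the hook end, y left, z up. Flat-sided pale wooden grip 22 wide x 24 mm high from x = -165 to +94 mm; brass ferrule 17 mm thick to 112 mm; then a 7 mm steel rod on the axis to the hook. 0.12 to 0.2 kg.
- pole_hook (a point): Middle of the pole's hook finger, at (165, -20, 0) mm from pole_grip, same axes; it belongs in the ring. The finger is 7 mm thick, leaves the rod's end at right angles to the right (-y) and its blunt tip is at y = -39 mm, so some 30 mm of it can enter the ring.
- rest_mid (a point): Where pole_grip lies when the pole rests centred in its fixed steel rest: midway between the saddles, 49.5 mm above the worktop; x along the rest (the pole may lie either way round), z up. Saddles at x = -72 and +72 mm, flared U shapes: floor 37.5 mm above the worktop and 28 mm wide, mouth 57 mm wide, top at 65 mm. Base 200 x 60 x 5 mm.
- sauce_bottle: Bystander, loose: sauce bottle with a yellow cap, 59 mm thick, 203 mm tall, near the cabinet's front; origin at the centre of its underside.
- steel_cup: Bystander, loose: steel cup, 76 mm wide, 102 mm tall, near the cabinet's front; origin at the centre of its underside.
- salt_shaker: Bystander, loose: salt shaker, 44 mm wide, 90 mm tall, beside the pole; origin at the centre of its underside.
- kitchen_timer: Bystander, loose: round wind-up kitchen timer, 63 mm wide, 56 mm tall, beside the pole; origin at the centre of its underside.

How it is judged:
By the outcome, as a careful person would: the job done as asked, in the order asked, and still so for the second after the job is handed in, with the robot touching nothing.
It also fails if it takes over 51 s, if anything falls off the work surface, if the arm or the gripper's body presses on something with over 40 N, if the wrist force passes 120 N, or if a joint passes its speed limit or range.

ROBOT

A 6-joint arm with a two-finger parallel gripper is mounted at the origin on the work surface; the furniture and walls round the work are solid. World frame = base frame: x ahead of the robot, y to its left, z up, the work surface at z = 0. Lengths are in m, angles in rad, forces in N, time in s.
With the tool pointing down it reaches from about 0.35 to 0.775 m from the base axis. Payload 7.3 kg.
Tool frame: the origin (TCP) lies at the centre of the arm's flange, where the gripper is bolted on; the fingertips stand 178 mm ahead of it and the grasp point (between the pads) lies 159 mm ahead of it; z points along the fingers, y is the line along which they close (so a half turn about z gives the same grasp; the last joint's range is limited). The gripper opens to 92 mm and grips with 3 to 60 N. Pads are 19 mm wide; open, the fingers measure 130 mm over their backs; the gripper's body (75 mm by 190 mm) begins 47 mm behind the grasp point.
Start: joints at [-1.253, 0.342, 1.524, -0, 1.275, -0.146], TCP at [0.235, -0.47, 0.405] pointing down, gripper open.
Joint ranges: [-2.53, 2.53], [-0.77, 2.02], [0.04, 2.7], [-1, 4.14], [0.28, 2.66], [-3.11, 3.11]. Speed limits (rad/s): [2.57, 2.57, 3.14, 3.14, 3.14, 3.14].

INTERFACE

Orientations are given as [roll, pitch, yaw] about the fixed x, y, z axes, in that order (R = Rz(yaw) Ry(pitch) Rx(roll)).
In Python, from cell import telemetry, vision, ticket gives the robot as it stands.
- The arm moves only by the shell command python3 -m crank 'ROWS' [FORCE]. ROWS is JSON, a list of rows, each a list of 5 numbers: the gripper command: -1 is shut, 1 is fully open, values between are in proportion, then the shift along the tool's x, y, z in mm, then the turn about the tool's z in rad. In form: [[fingers, dx, dy, dz, roll], ...]. A call has 1 to 12 rows; each row is the pose to reach, as a shift and turn from the pose commanded when the call began, along the tool's axes at that moment; what a row does not reach only later rows make up. A row lasts 1/12 s, in which the tool goes at most 41.7 mm and 7.16 degrees, less where a joint would pass 70% of its speed; a pose out of reach is approached as far as the arm can. A call with a gripper value outside its range is refused whole. The fingers move at their own pace and stop on an object; FORCE is the grip in N (left out, the last holds). Time passes only in rows, so rows that repeat a pose let the fingers close. It gives the time, the measured TCP pose, the force, the opening and the grip force at its end, in the units of the state.
- telemetry.observe(): the state, without advancing time (a new reading comes with each control period).
- vision.read_camera(name): name is "scene" or "top"; returns (picture, depth): 400x640x3 uint8, red, green, blue; 400x640 float32, m along the optical axis (not along the pixel's ray), 0 where there is no reading.
- vision.get_calibration(name): a dict with "camera_matrix" (3x3 intrinsics, pixels), "dist" ([k1, k2, p1, p2, k3] as OpenCV has them; the pictures are not rectified), "rvec" (rotation vector, rad) and "tvec" (3), from world to camera coordinates, as OpenCV has them. Camera axes: x right, y down, z forward; pixel columns grow to the right and rows downward; lengths in m; the calibration is good to about 2 mm. A picture is of the moment at which its call begins. get_calibration takes no time and is no camera call.
- ticket.hand_in(): hands the job in; it is judged then, once.
The state is a dict: "time": time; "qpos": joint angles; "qvel": joint speeds; "joint_efforts": joint torques, N m; "tool_pos": TCP position; "tool_rot": TCP orientation; "contact_force": force on the tool from outside, world axes, zero at the start; "torque": the same for the moment, N m; "opening": finger opening in m; "grip_force": force on a finger pad.
Only numpy, scipy, OpenCV 4.12 (cv2) and the standard library are available. Lean on these libraries where they do the work, as an engineer would, in place of code of your own. Each camera call takes 0.05 s, during which the arm holds its last target. There are 200 camera calls.

## Working session

There is one attempt and no reset: what is moved stays moved. The work goes in short steps, Python scripts to look and compute and a shell command to move; the robot and the scene stay as the last step left them, time stands still between calls to the robot, and variables do not carry over. Pictures are saved under pics/ and viewed, at most 13 in all, crops included, and the job is handed in when it is done.

```bash
ls; mkdir -p pics
python3 - <<'E'
from cell import telemetry, vision
import cv2,numpy as np
print(telemetry.observe())
for n in("scene","top"):
    p,d=vision.read_camera(n); c=vision.get_calibration(n); print(n,c)
    cv2.imwrite(f"pics/{n}0.png",p[:,:,::-1]); np.savez(f"pics/{n}0.npz",p=p,d=d)
E
```

```text
pics
{'time': 0.0, 'qpos': array([-1.25301756e+00,  3.42702147e-01,  1.52504201e+00, -7.93593785e-06,
        1.27540300e+00, -1.46000489e-01]), 'qvel': array([ 0.00135847,  0.00136805,  0.00132615, -0.00055993,  0.00129403,
        0.00088341]), 'joint_efforts': array([-1.74183410e-04, -4.31241918e+01, -2.44222856e+01,  7.17626070e-02,
        5.58648503e-02, -1.28681518e-04]), 'tool_pos': array([ 0.23482121, -0.46939275,  0.40404671]), 'tool_rot': array([-3.14005359e+00, -2.18644796e-04,  4.63781406e-01]), 'contact_force': array([ 0.10799743, -0.76909853,  0.0576338 ]), 'torque': array([-0.00690351, -0.0367747 ,  0.03753029]), 'grip_force': 0.0, 'opening': 0.09212767840653718}
scene {'camera_matrix': array([[424.09839074,   0.        , 320.48614147],
       [  0.        , 424.09839074, 199.32280893],
       [  0.        ,   0.        ,   1.        ]]), 'dist': array([0.03414779, 0.        , 0.        , 0.        , 0.        ]), 'rvec': array([ 1.49447357,  1.81652391, -0.92280759]), 'tvec': array([ 0.22527064, -0.1277453 ,  1.79177962])}
top {'camera_matrix': array([[494.49109097,   0.        , 311.7597515 ],
       [  0.        , 494.49109097, 198.88909735],
       [  0.        ,   0.        ,   1.        ]]), 'dist': array([-0.03897077,  0.        ,  0.        ,  0.        ,  0.        ]), 'rvec': array([ 2.21251194, -2.18837101,  0.05717848]), 'tvec': array([-0.14278792,  0.49502943,  1.28814927])}
```

View pics/scene0.png

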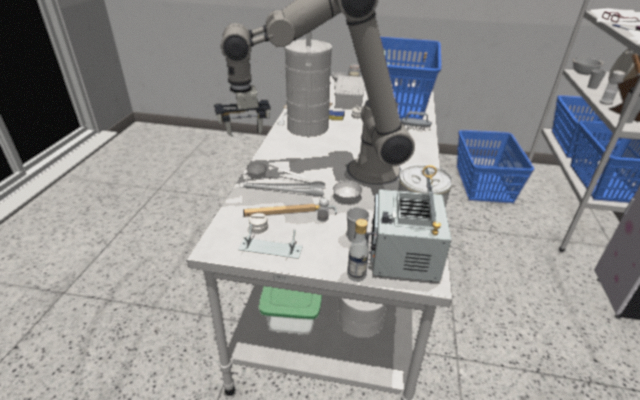

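View pics/top0.png

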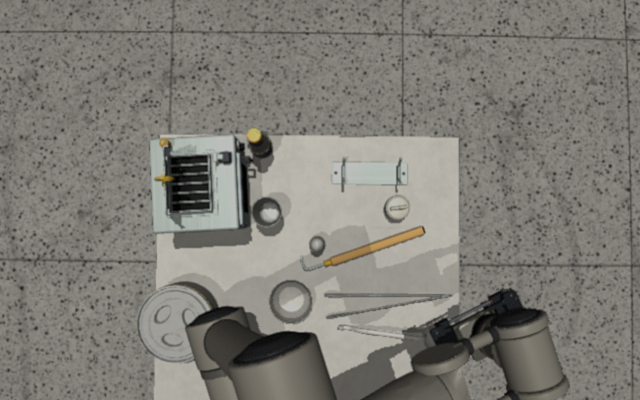

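Run:
```python
import cv2,numpy as np
def crop(n,x0,y0,w,h,s,out):
    p=np.load(f"pics/{n}0.npz")["p"][y0:y0+h,x0:x0+w,::-1]
    p=cv2.resize(p,None,fx=s,fy=s,interpolation=cv2.INTER_CUBIC)
    for x in range((x0//20+1)*20,x0+w,20):
        cv2.line(p,(int((x-x0+.5)*s),0),(int((x-x0+.5)*s),6),(0,0,255),1); cv2.putText(p,str(x),(int((x-x0)*s)-8,16),0,.33,(0,0,255),1)
    for y in range((y0//20+1)*20,y0+h,20):
        cv2.line(p,(0,int((y-y0+.5)*s)),(6,int((y-y0+.5)*s)),(0,0,255),1); cv2.putText(p,str(y),(8,int((y-y0)*s)+6),0,.33,(0,0,255),1)
    cv2.imwrite("pics/"+out,p)
crop("scene",238,160,220,125,3.6,"sc.png")
crop("top",145,125,160,150,4,"tcA.png")
crop("top",290,125,175,150,4,"tcB.png")
```

```text
(no output)
```

View pics/sc.png

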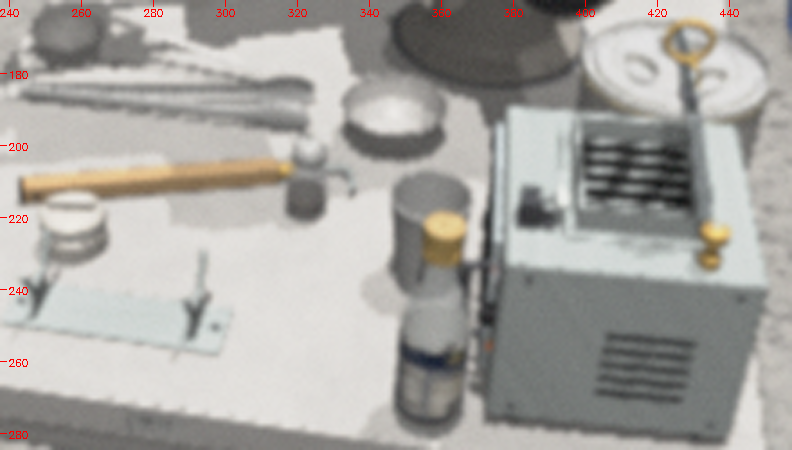

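View pics/tcA.png

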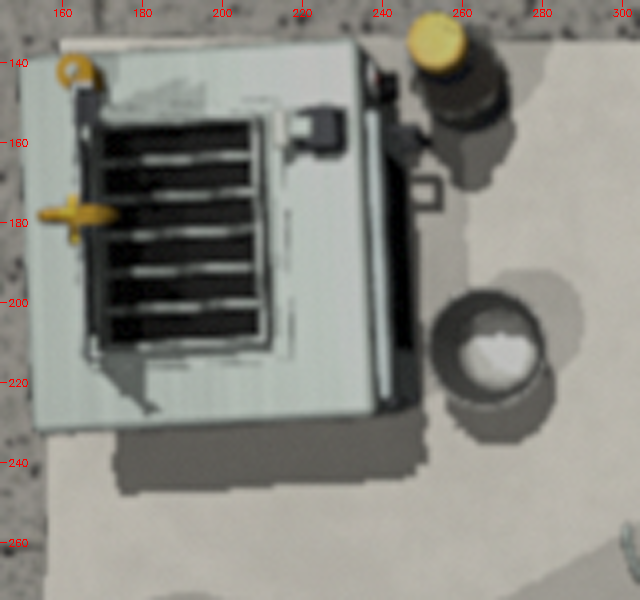

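View pics/tcB.png

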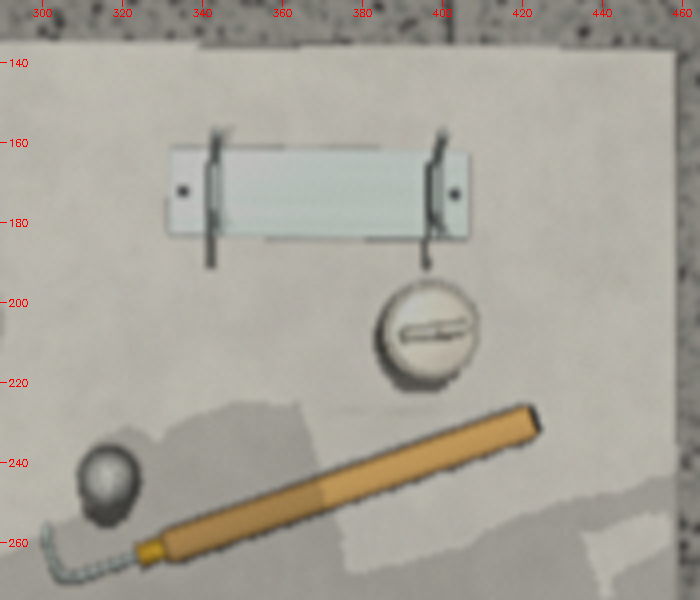

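```bash
cat > h.py <<'E'
import cv2,numpy as np
from cell import vision
C={n:vision.get_calibration(n) for n in("scene","top")}
def ray(n,p):
    c=C[n];R=cv2.Rodrigues(c["rvec"])[0];u=cv2.undistortPoints(np.array([[p]],float),c["camera_matrix"],c["dist"])[0,0]
    return -R.T@c["tvec"],R.T@np.array([u[0],u[1],1.])
def atz(n,p,z): o,d=ray(n,p);return o+d*(z-o[2])/d[2]
def atd(n,p,dep): o,d=ray(n,p);return o+d*dep
def tri(ps,pt):
    o1,d1=ray("scene",ps);o2,d2=ray("top",pt)
    s=np.linalg.lstsq(np.c_[d1,-d2],o2-o1,rcond=None)[0];a=o1+d1*s[0];b=o2+d2*s[1]
    return (a+b)/2,np.linalg.norm(a-b)
def A(x,y):return (145+x/4-.5,125+y/4-.5)
def B(x,y):return (290+x/4-.5,125+y/4-.5)
def S(x,y):return (238+x/3.6-.5,160+y/3.6-.5)
E
python3 - <<'E'
from h import *
np.set_printoptions(precision=4,suppress=True)
dt=np.load("pics/top0.npz")["d"];ds=np.load("pics/scene0.npz")["d"]
def dz(n,d,p): return atd(n,p,d[round(p[1]),round(p[0])])
print("eye",tri(S(690,42),A(78,214)))
bu,fe=B(535,420),B(168,546)
print("pole tri",tri(S(22,190),bu),tri(S(280,170),fe),tri(S(293,169),B(137,553)),tri(S(351,192),B(46,528)))
for z in(.024,.012):
  b,f=atz("top",bu,z),atz("top",fe,z);print("pole",z,b,f,np.linalg.norm(f-b),np.arctan2(*(f-b)[1::-1]), "grip",f+(b-f)*94/259)
print("hook corner/tip",atz("top",B(65,578),.012),atz("top",B(46,528),.012))
print("pole depth z",dz("top",dt,B(350,483)),dz("top",dt,B(450,448)))
r=np.array([atz("top",B(*q),.005) for q in((168,146),(470,152),(469,240),(167,236))]);print("rest",r[:,:2],r.mean(0))
for q in((215,133),(211,265),(442,133),(427,265)):print(" arm65",atz("top",B(*q),.065))
for q in((215,195),(435,195)):print(" saddle floor",atz("top",B(*q),.0375),dz("top",dt,B(*q)))
print("rest base tri",tri(S(232,308),B(168,146)),tri(S(220,353),B(167,146)))
w=np.array([atz("top",A(*q),.18) for q in((22,57),(358,40),(375,413),(37,432))]);print("cab",w[:,:2],w.mean(0))
print("roof z",dz("top",dt,A(320,300)),dz("top",dt,A(60,330)))
for n,q,z in(("bottle",A(437,42),.203),("cup",A(488,345),.102),("shaker",B(108,470),.09),("timer",B(432,330),.056)):
  print(n,atz("top",q,z))
print("valve",atz("top",A(73,70),.218))
E
```

```text
eye (array([0.521 , 0.1624, 0.3202]), np.float64(0.0006201335031447207))
pole tri (array([ 0.419 , -0.4305,  0.0114]), np.float64(0.002206840757115942)) (array([ 0.3342, -0.1889,  0.0125]), np.float64(0.0037141282399719795)) (array([ 0.3301, -0.1724,  0.0131]), np.float64(0.003948168619181441)) (array([ 0.345 , -0.1116,  0.0047]), np.float64(0.0017602569512975268))
pole 0.024 [ 0.4194 -0.4287  0.024 ] [ 0.3354 -0.1902  0.024 ] 0.25283692459329954 1.9092514911131195 grip [ 0.3659 -0.2768  0.024 ]
pole 0.012 [ 0.4192 -0.4315  0.012 ] [ 0.3345 -0.1907  0.012 ] 0.2551951630723745 1.9092514911131193 grip [ 0.3652 -0.2781  0.012 ]
hook corner/tip [ 0.313  -0.1236  0.012 ] [ 0.3454 -0.1108  0.012 ]
pole depth z [ 0.3775 -0.3076  0.0277] [ 0.4006 -0.3732  0.0237]
rest [[ 0.5981 -0.1887]
 [ 0.5966 -0.3896]
 [ 0.5379 -0.389 ]
 [ 0.5383 -0.1885]] [ 0.5677 -0.289   0.005 ]
 arm65 [ 0.5993 -0.2157  0.065 ]
 arm65 [ 0.5155 -0.2138  0.065 ]
 arm65 [ 0.6011 -0.3599  0.065 ]
 arm65 [ 0.5171 -0.3505  0.065 ]
 saddle floor [ 0.5626 -0.2179  0.0375] [ 0.5627 -0.218   0.0367]
 saddle floor [ 0.5643 -0.3605  0.0375] [ 0.5639 -0.3598  0.0413]
rest base tri (array([ 0.5918, -0.183 ,  0.0508]), np.float64(0.007301756625766479)) (array([ 0.5984, -0.1884,  0.0032]), np.float64(0.0005948831666865192))
cab [[0.6236 0.2385]
 [0.6353 0.0443]
 [0.4209 0.0306]
 [0.4078 0.224 ]] [0.5219 0.1344 0.18  ]
roof z [0.4851 0.063  0.1812] [0.4662 0.2122 0.1802]
bottle [ 0.6306 -0.0039  0.203 ]
cup [ 0.4621 -0.0266  0.102 ]
shaker [ 0.3868 -0.1498  0.09  ]
timer [ 0.4763 -0.3554  0.056 ]
valve [0.6102 0.1972 0.218 ]
```

```bash
python3 -m crank '[[1,20,-11,10,-0.12],[1,40,-22,25,-0.24],[1,60,-34,40,-0.36],[1,81,-45,55,-0.48],[1,101,-56,70,-0.6],[1,121,-68,85,-0.72],[1,141,-79,100,-0.84],[1,162,-90,115,-0.96],[1,182,-102,130,-1.08],[1,202,-113,144,-1.2],[1,202,-113,154,-1.32],[1,202,-113,154,-1.445]]' 50
python3 - <<'E'
from cell import telemetry
s=telemetry.observe();print(s['time'],s['tool_pos'],s['tool_rot'])
E
```

```text
time: 1.1
tool_pos: [0.3651, -0.2764, 0.2486]
tool_rot: [-3.14, -0.004, 1.917]
contact_force: [-0.4, -1.0, 0.6]
opening: 0.0916
grip_force: 0.0
1.1 [ 0.36508109 -0.27640518  0.24863471] [-3.1398406  -0.00407398  1.91716166]
```

```bash
python3 -m crank '[[1,-1,0,25,0],[1,-1,0,50,0],[1,-1,0,67,0],[1,-1,0,67,0],[-1,-1,0,67,0],[-1,-1,0,67,0],[-1,-1,0,67,0],[-1,-1,0,67,0],[-1,-1,0,67,0],[-1,-1,0,67,0],[-1,-1,0,67,0],[-1,-1,0,67,0]]' 50
```

```text
time: 2.1
tool_pos: [0.3654, -0.2791, 0.1839]
tool_rot: [3.141, 0.0, 1.909]
contact_force: [-0.7, 0.1, -0.1]
opening: 0.0433
grip_force: 0.0
```

```bash
python3 -m crank '[[-1,0,0,2,0],[-1,0,0,2,0],[-1,0,0,2,0],[-1,0,0,2,0],[-1,0,0,2,0],[-1,0,0,2,0],[-1,0,0,2,0],[-1,0,0,2,0]]' 50
```

```text
time: 2.77
tool_pos: [0.3653, -0.279, 0.1817]
tool_rot: [-3.141, -0.0, 1.909]
contact_force: [0.2, -0.4, -1.9]
opening: 0.0218
grip_force: 50.0
```

```bash
python3 -m crank '[[-1,0,0,-10,0],[-1,0,0,-30,0],[-1,0,0,-60,0],[-1,0,0,-90,0],[-1,0,0,-120,0],[-1,0,0,-150,0],[-1,0,0,-180,0],[-1,0,0,-210,0],[-1,0,0,-240,0],[-1,0,0,-270,0],[-1,0,0,-295,0],[-1,0,0,-308,0]]'
python3 -m crank '[[-1,8,8,0,0.01],[-1,25,23,0,0.03],[-1,45,42,0,0.06],[-1,67,62,0,0.1],[-1,89,83,0,0.13],[-1,111,104,0,0.16],[-1,133,125,0,0.19],[-1,155,145,0,0.22],[-1,174,163,0,0.25],[-1,188,176,0,0.27],[-1,195,182,0,0.275],[-1,195,182,0,0.275]]'
python3 - <<'E'
from h import *
from cell import telemetry
s=telemetry.observe();print(s['time'],s['tool_pos'],s['tool_rot'])
ims=[]
for n,(x0,y0,w,h) in(("scene",(360,140,110,100)),("top",(145,125,110,100))):
    p,d=vision.read_camera(n);np.savez(f"pics/{n}1.npz",p=p,d=d)
    ims.append(cv2.resize(p[y0:y0+h,x0:x0+w,::-1],None,fx=3.6,fy=3.6,interpolation=cv2.INTER_CUBIC))
cv2.imwrite("pics/pre.png",np.hstack(ims))
E
```

```text
time: 3.77
tool_pos: [0.3652, -0.2789, 0.4929]
tool_rot: [3.14, 0.004, 1.909]
contact_force: [-0.1, -0.8, -2.4]
opening: 0.0219
grip_force: 50.0
time: 4.77
tool_pos: [0.4726, -0.0334, 0.4894]
tool_rot: [-3.141, -0.0, 1.637]
contact_force: [-0.2, -0.1, -2.0]
opening: 0.0216
grip_force: 50.0
4.7667 [ 0.47258619 -0.03341541  0.48936719] [-3.14087685e+00 -3.33783083e-04  1.63660092e+00]
```

View pics/pre.png

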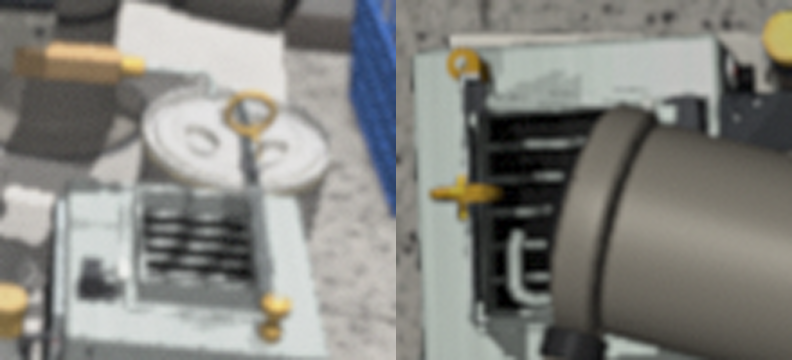

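Run:
```python
from h import *
np.set_printoptions(precision=4,suppress=True)
P=lambda x,y:(360+x/3.6-.5,140+y/3.6-.5)
T=lambda x,y:(145+(x-396)/3.6-.5,125+y/3.6-.5)
print("finger mid",tri(P(208,86),T(514,268)),atz("top",T(514,268),.319))
print("tip",atz("top",T(516,236),.319),"corner",atz("top",T(516,300),.319))
print("eye",tri(P(249,113),T(461,194)))
def proj(n,X):
    c=C[n];return cv2.projectPoints(np.array([X],float),c["rvec"],c["tvec"],c["camera_matrix"],c["dist"])[0][0,0]
g=proj("scene",[.4817,.1336,.319]);print("expected finger scene crop",(g+.5-[360,140])*3.6)
g=proj("scene",[.5208,.1624,.3202]);print("eye",(g+.5-[360,140])*3.6)
```

```text
finger mid (array([0.4793, 0.133 , 0.3177]), np.float64(0.003666160059650704)) [0.4791 0.1345 0.319 ]
tip [0.497  0.1338 0.319 ] corner [0.4613 0.133  0.319 ]
eye (array([0.5201, 0.163 , 0.321 ]), np.float64(0.0034006044492653825))
expected finger scene crop [211.4185  85.7917]
eye [250.3619 113.9068]
```

```bash
python3 -m crank '[[-1,9,0,-1,0],[-1,18,0,-2,0],[-1,26,0,-2,0],[-1,26,0,-2,0],[-1,26,7,-2,0],[-1,26,15,-2,0],[-1,26,23,-2,0],[-1,26,31,-2,0],[-1,26,38,-2,0],[-1,26,42,-2,0],[-1,26,42,-2,0]]'
python3 - <<'E'
from h import *
from cell import telemetry
s=telemetry.observe();print(s['time'],s['tool_pos'],s['tool_rot'])
ims=[]
for n,(x0,y0,w,h) in(("scene",(390,145,65,60)),("top",(145,150,65,60))):
    p,d=vision.read_camera(n)
    ims.append(cv2.resize(p[y0:y0+h,x0:x0+w,::-1],None,fx=6,fy=6,interpolation=cv2.INTER_CUBIC))
cv2.imwrite("pics/hook.png",np.hstack(ims))
E
```

```text
time: 5.78
tool_pos: [0.5136, -0.0062, 0.4912]
tool_rot: [-3.141, -0.0, 1.634]
contact_force: [-1.3, 0.8, -0.9]
opening: 0.0216
grip_force: 50.0
5.7833 [ 0.51362403 -0.00624551  0.49117736] [-3.14101137e+00 -5.70127911e-05  1.63375486e+00]
```

View pics/hook.png

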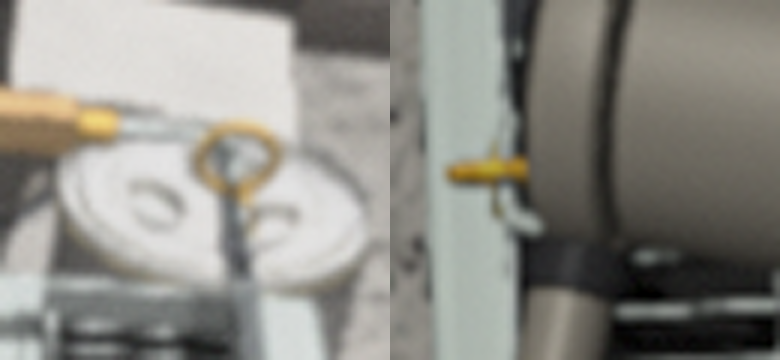

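```bash
python3 -m crank '[[-1,-9,0,2,0],[-1,-15,0,5,0],[-1,-24,0,9,0],[-1,-31,0,12,0],[-1,-39,0,17,0],[-1,-46,0,22,0],[-1,-53,0,28,0],[-1,-59,0,34,0],[-1,-65,0,41,0],[-1,-70,0,48,0]]'
python3 -m crank '[[-1,-5,0,8,0],[-1,-9,0,15,0],[-1,-13,0,24,0],[-1,-15,0,32,0],[-1,-17,0,38,0],[-1,-18,0,43,0],[-1,-19,0,49,0],[-1,-20,0,55,0],[-1,-20,0,61,0],[-1,-20,0,67,0],[-1,-20,0,67,0]]'
python3 - <<'E'
from h import *
ims=[]
for n,(x0,y0,w,h) in(("scene",(350,170,110,100)),("top",(145,125,110,100))):
    p,d=vision.read_camera(n)
    ims.append(cv2.resize(p[y0:y0+h,x0:x0+w,::-1],None,fx=3.6,fy=3.6,interpolation=cv2.INTER_CUBIC))
cv2.imwrite("pics/mid.png",np.hstack(ims))
E
```

```text
time: 6.72
tool_pos: [0.5171, -0.0767, 0.4429]
tool_rot: [-3.142, 0.0, 1.634]
contact_force: [-0.4, 1.8, -2.0]
opening: 0.0216
grip_force: 50.0
time: 7.63
tool_pos: [0.5181, -0.0958, 0.3754]
tool_rot: [-3.14, -0.001, 1.634]
contact_force: [-0.5, 0.6, -2.3]
opening: 0.0217
grip_force: 50.0
```

View pics/mid.png

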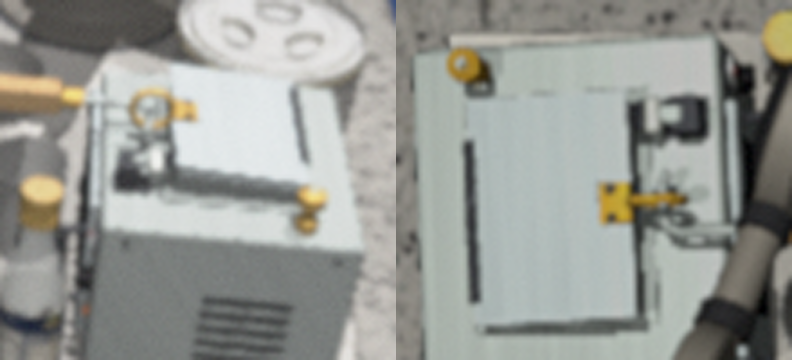

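```bash
python3 -m crank '[[-1,0,0,2,0],[-1,0,0,4,0],[-1,0,0,6,0],[-1,0,0,8,0],[-1,0,0,8,0]]'; python3 -m crank '[[-1,0,0,1,0],[-1,0,0,2,0],[-1,0,0,3,0],[-1,0,0,3,0],[-1,0,0,3,0]]'
```

```text
time: 8.15
tool_pos: [0.5182, -0.0959, 0.3682]
tool_rot: [-3.141, -0.0, 1.634]
contact_force: [1.2, -0.0, -1.9]
opening: 0.0219
grip_force: 50.0
time: 8.57
tool_pos: [0.5183, -0.096, 0.3658]
tool_rot: [3.141, 0.0, 1.634]
contact_force: [-0.3, -0.8, -0.6]
opening: 0.0221
grip_force: 50.0
```

```bash
python3 -m crank '[[-1,0,0,1,0],[-1,0,0,2,0],[-1,0,0,3,0],[-1,0,0,3,0]]'
python3 - <<'E'
from h import *
from cell import telemetry
np.set_printoptions(precision=4,suppress=True)
fs=[]
p,d=vision.read_camera("top");np.savez("pics/top2.npz",p=p,d=d)
T=lambda x,y:(145+(x-396)/3.6-.5,125+y/3.6-.5)
for q in((480,130),(480,300),(550,150),(550,300),(615,130),(620,290)):
    t=T(*q);u,v=round(t[0]),round(t[1]);print(atd("top",t,np.median(d[v-1:v+2,u-1:u+2])))
print(telemetry.observe()['contact_force'],telemetry.observe()['tool_pos'])
E
```

```text
time: 8.9
tool_pos: [0.5183, -0.096, 0.3629]
tool_rot: [3.141, 0.0, 1.634]
contact_force: [0.9, -1.4, 2.6]
opening: 0.0217
grip_force: 50.0
[0.5698 0.1874 0.2087]
[0.4638 0.1849 0.2082]
[0.5576 0.1432 0.2091]
[0.4644 0.1417 0.2067]
[0.5707 0.1032 0.208 ]
[0.471  0.0978 0.2086]
[-1.1539 -1.7004  1.9858] [ 0.5184 -0.096   0.3629]
```

```bash
python3 -m crank '[[-1,0,0,-4,0],[-1,0,0,-8,0],[-1,0,0,-13,0],[-1,0,0,-13,0],[-1,0,-7,-13,0],[-1,0,-14,-13,0],[-1,0,-21,-13,0],[-1,0,-28,-13,0],[-1,0,-36,-13,0],[-1,0,-44,-13,0],[-1,0,-48,-13,0],[-1,0,-48,-13,0]]'
python3 - <<'E'
from h import *
ims=[]
for n,(x0,y0,w,h) in(("scene",(350,170,110,100)),("top",(145,125,110,100))):
    p,d=vision.read_camera(n)
    ims.append(cv2.resize(p[y0:y0+h,x0:x0+w,::-1],None,fx=3.6,fy=3.6,interpolation=cv2.INTER_CUBIC))
cv2.imwrite("pics/un.png",np.hstack(ims))
E
```

```text
time: 9.95
tool_pos: [0.4695, -0.099, 0.3759]
tool_rot: [-3.141, 0.0, 1.633]
contact_force: [-0.6, 0.9, -2.0]
opening: 0.0217
grip_force: 50.0
```

View pics/un.png

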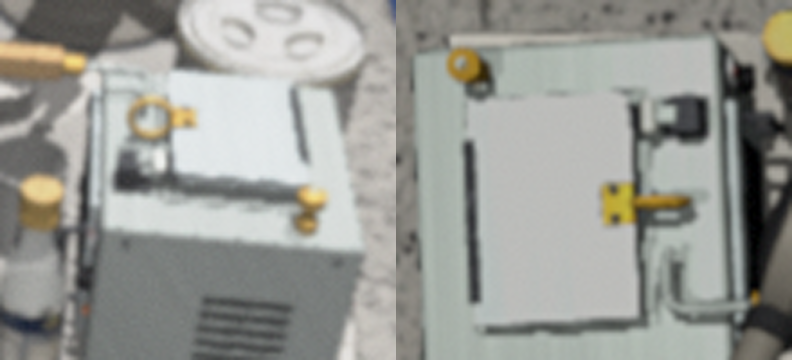

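```bash
python3 -m crank '[[-1,0,0,-15,0],[-1,0,0,-35,0],[-1,-5,0,-55,0],[-1,-20,5,-60,0],[-1,-42,14,-60,0],[-1,-68,25,-60,0.01],[-1,-94,37,-60,0.02],[-1,-120,50,-60,0.035],[-1,-146,63,-60,0.05],[-1,-170,75,-60,0.06],[-1,-188,83,-60,0.068],[-1,-197,86,-60,0.068]]'; python3 -m crank '[[-1,0,0,15,0],[-1,0,0,40,0],[-1,0,0,70,0],[-1,0,0,100,0],[-1,0,0,125,0],[-1,0,0,136,0],[-1,0,0,136,0],[-1,0,0,136,0]]'
python3 - <<'E'
from h import *
ims=[]
for n,(x0,y0,w,h) in(("scene",(230,190,130,90)),("top",(290,135,170,118))):
    p,d=vision.read_camera(n)
    s=390/w;ims.append(cv2.resize(p[y0:y0+h,x0:x0+w,::-1],(390,270),interpolation=cv2.INTER_CUBIC))
cv2.imwrite("pics/rest.png",np.hstack(ims))
E
```

```text
time: 11.05
tool_pos: [0.5697, -0.2924, 0.4346]
tool_rot: [-3.141, 0.0, 1.564]
contact_force: [0.2, -0.3, -2.5]
opening: 0.0215
grip_force: 50.0
time: 11.72
tool_pos: [0.5689, -0.2901, 0.3003]
tool_rot: [3.141, 0.0, 1.566]
contact_force: [0.2, -0.0, -0.5]
opening: 0.0215
grip_force: 50.0
```

View pics/rest.png

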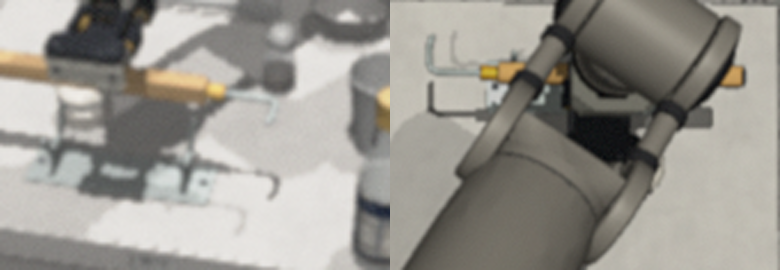

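Run:
```python
from h import *
f=lambda x,y:(290+(x-390)*170/390-.5,135+y*118/270-.5)
print(atz("top",f(497,71),.130),atz("top",f(745,76),.130))
```

```text
[ 0.57181775 -0.19436066  0.13      ] [ 0.5697436 -0.4549263  0.13     ]
```

```bash
python3 -m crank '[[-1,0,-1,15,0],[-1,0,-1,35,0],[-1,0,-1,52,0],[-1,0,-1,64,0],[-1,0,-1,72,0],[-1,0,-1,77,0],[-1,0,-1,79,0],[-1,0,-1,79,0]]'
```

```text
time: 12.48
tool_pos: [0.5678, -0.2903, 0.2211]
tool_rot: [3.141, 0.0, 1.566]
contact_force: [-0.3, 0.7, -2.2]
opening: 0.022
grip_force: 50.0
```

```bash
python3 -m crank '[[-1,0,0,1,0],[-1,0,0,2,0],[-1,0,0,2,0],[-1,0,0,2,0]]'
```

```text
time: 12.82
tool_pos: [0.5678, -0.2903, 0.2192]
tool_rot: [3.141, 0.001, 1.566]
contact_force: [-0.2, -0.5, -0.7]
opening: 0.0217
grip_force: 50.0
```

```bash
python3 -m crank '[[-0.4,0,0,0,0],[-0.3,0,0,0,0],[-0.2,0,0,0,0],[-0.1,0,0,0,0],[0,0,0,0,0],[0,0,0,0,0],[0,0,0,0,0],[0,0,0,0,0]]'; python3 -m crank '[[0,0,0,-10,0],[0,0,0,-25,0],[0,0,0,-50,0],[0,0,0,-85,0],[0,0,0,-120,0],[0,0,0,-150,0],[0,0,0,-180,0],[0,-10,-30,-200,0],[0,-20,-60,-200,0],[0,-30,-90,-200,0],[0,-40,-120,-200,0],[0,-40,-140,-200,0]]'
python3 -m crank '[[0,-20,-20,0,0],[0,-50,-50,0,0],[0,-80,-80,0,0],[0,-110,-110,0,0],[0,-130,-130,0,0],[0,-130,-130,0,0]]'
python3 - <<'E'
from h import *
ims=[]
for n,(x0,y0,w,h) in(("scene",(230,165,230,120)),("top",(145,120,320,167))):
    p,d=vision.read_camera(n);np.savez(f"pics/{n}3.npz",p=p,d=d)
    ims.append(cv2.resize(p[y0:y0+h,x0:x0+w,::-1],(570,297),interpolation=cv2.INTER_CUBIC))
cv2.imwrite("pics/end.png",np.vstack(ims))
E
```

```text
time: 13.48
tool_pos: [0.5676, -0.2902, 0.2187]
tool_rot: [3.142, 0.0, 1.566]
contact_force: [-1.1, 0.2, -0.2]
opening: 0.0457
grip_force: 0.0
time: 14.48
tool_pos: [0.425, -0.3304, 0.4197]
tool_rot: [3.142, 0.002, 1.564]
contact_force: [0.8, -0.4, 1.2]
opening: 0.046
grip_force: 0.0
time: 14.98
tool_pos: [0.2929, -0.4621, 0.4194]
tool_rot: [-3.14, 0.003, 1.56]
contact_force: [0.5, 0.2, -0.6]
opening: 0.0459
grip_force: 0.0
```

View pics/end.png

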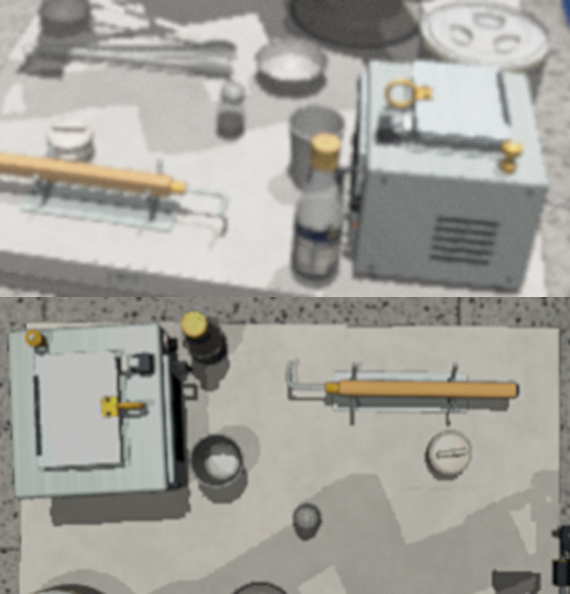

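Run:
```python
from h import *
np.set_printoptions(precision=4,suppress=True)
d=np.load("pics/top3.npz")["d"]
f=lambda x,y:(145+x*320/570-.5,120+(y-297)*167/297-.5)
a,b=f(45,360),f(112,458)
P=np.array([atd("top",(u,v),d[v,u]) for u in range(round(a[0]),round(b[0])) for v in range(round(a[1]),round(b[1])) if d[v,u]>0])
P=P[(P[:,2]>.19)&(P[:,2]<.23)]
c=np.linalg.lstsq(np.c_[P[:,:2],np.ones(len(P))],P[:,2],rcond=None)[0];print("flap slope",c,P[:,2].mean(),len(P))
j,e=atz("top",f(341,387),.0495),atz("top",f(517,390),.0495);print(j,e,(j+e)/2+[0,.0355,0])
```

```text
flap slope [-0.0013 -0.0065  0.2101] 0.20846109313518427 2029
[ 0.5693 -0.1983  0.0495] [ 0.568  -0.4524  0.0495] [ 0.5687 -0.2899  0.0495]
```

Flap slope is about 0.007 rad, so it is home. The pole is centred to about 1 mm.

```bash
python3 -c "
from cell import ticket
print(ticket.hand_in())"
```

```text
the job is handed in; nothing more can be done
None
```

The job is handed in at about 15 s: the flap is home in its catch (about 0.007 rad from the last depth image), the pole lies centred across both saddles to about 1 mm, and the bottle, cup, shaker and timer look undisturbed in the final pictures.

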